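# Tare the diet scale for a ramekin

### The job

Tare the dial scale for the smaller ramekin: stand that ramekin gently on the scale's steel pan, near the middle, and then, with it resting there, turn the ribbed bezel around the dial until the zero mark is at the tip of the pointer, so that the scale reads zero. Leave the ramekin on the pan, let go of everything, and leave the other things on the table where they are.

Things in the scene. Friction and masses are not known exactly. Their poses are not given: they have to be found in the camera images.
- scale: The low mechanical diet scale: white plastic, 225 mm long (its x) by 112 mm wide, on rubber feet, it does not slide. Origin: centre of its footprint on the table; z up. Its dial is at its -x end and its pan at its +x end (the dial axis is at x = -70 mm, the pan axis at x = +70 mm, both at y = 0). The deck around the dial drum is 20 mm above the table.
- bezel_grip (a point): Centre of the bezel, on its vertical turning axis, half-way up the ring (46 mm above the table). The bezel is a black ribbed ring of 64 mm outer diameter, 20 mm high (from 36 to 56 mm above the table); the drum under it is narrower (58 mm) down to the deck at 20 mm. The white dial card with its graduations (25 g each, 0.25 rad) turns with the bezel; the pointer inside does not. Light friction (about 0.04 N m) holds it where it is left.
- bezel (a joint): Angle of the bezel and dial card, rad, growing clockwise as seen from above, -3 to 3. At 0 the zero mark lies from the bezel's axis towards the pan (+x of the scale).
- pointer (a joint): Angle of the pointer, rad, growing clockwise as seen from above, measured like the bezel's: it is 0 (towards the pan) with the pan empty and goes up by 0.01 rad for each gram on the pan. The scale reads zero when this equals the bezel's angle.
- pointer_tip (a point): Point of the thin black pointer 24 mm from the bezel's axis, about 54 mm above the table (the dial card is at 52 mm). Its other, stubby end is only 10 mm long.
- zero_mark (a point): The zero mark of the dial, 24 mm from the bezel's axis: a small black triangle on the white card, beyond which a white index is moulded on the black rim. The graduation lines follow clockwise from it up to 500 g, then the card is blank for about 1.3 rad up to the zero again.
- pan_top (a point): Centre of the upper face of the round flat stainless steel pan, 105 mm in diameter, 48 mm above the table when empty. The pan is on a spring and sinks 2 mm for each 100 g (0.5 N per mm), to a stop at 11 mm.
- ramekin_mid (a point): Centre, half-way up, of the smaller white fluted ceramic ramekin (empty, open at the top): 64 mm outer diameter, 44 mm high, wall 4.5 mm, about 105 to 150 g. It stands upright on the steel tray, whose floor is 3 mm above the table.
- ramekin: The same smaller ramekin; origin at the centre of its underside, z up.
- big_ramekin: The larger white ramekin, 88 mm in diameter and 50 mm high, also on the tray; to be left alone. Origin at the centre of its underside.
- tray: Rectangular stainless steel tray, 300 mm (its x) by 220 mm (its y), rim 13 mm high, it does not slide. Origin: centre of its underside. The two ramekins stand in its two halves along x, in either order, within 35 mm of its long middle line.
- crusher: Clear acrylic pill crusher with a tee handle on top, 48 mm in diameter (tee bar 64 mm), 95 mm high, standing between the tray and the scale; to be left alone. Origin at the centre of its underside.
- pill_case: Purple weekly pill case with seven lids, 165 x 36 x 24 mm, lying behind; to be left alone. Origin at the centre of its underside.
- tumbler: Drinking glass, 72 mm in diameter, 100 mm high, at the left; to be left alone. Origin at the centre of its underside.
- pill_bottle: Amber pill bottle with a white cap, 38 mm in diameter, 75 mm high, at the right; to be left alone. Origin at the centre of its underside.
Things that resemble listed ones, but are neither listed nor needed, are in the scene too. What is shaped like the ramekin but black, green or turquoise is not meant.

How it is judged (in metres and radians):
On the way, in this order (a step that is already met when the one before it is completed fails the run):
1. the smaller ramekin stands upright on the pan, let go of (horizontal distance between ramekin and pan_top below 0.022 m and angle between ramekin's own z axis and vertical below 0.1 rad and contact force between ramekin and scale above 0.5 N and contact force between the fingers and ramekin below 0.05 N), for 0.2 s.
2. the bezel has been turned so that the scale reads zero with the ramekin on it (horizontal distance between pointer_tip and zero_mark below 0.003 m and horizontal distance between ramekin and pan_top below 0.022 m), for 0.2 s.
At the end, for the whole second after the job is handed in: The smaller ramekin stands upright and at rest on the pan, its centre within 22 mm of the pan's centre, and the bezel is at rest with its zero mark within 3 mm of the pointer's tip (half a graduation, 0.125 rad) (all of step 2 and angle between ramekin's own z axis and vertical below 0.1 rad and contact force between ramekin and scale above 0.5 N and linear speed of ramekin below 0.02 m/s and velocity of joint bezel between -0.05 and 0.05 rad/s); the robot touches nothing.
It fails at once if the ramekin is dropped or pressed hard on the scale (over 15 N) (contact force between ramekin and scale above 15 N).
It fails at once if another thing on the table is shifted by more than 30 mm (distance of any of big_ramekin, crusher, pill_case, tumbler, pill_bottle from where it was at the start of the episode above 0.03 m).
It also fails if it takes over 48 s, if anything falls off the work surface, if the arm or the gripper's body presses on something with over 40 N, if the wrist force passes 120 N, or if a joint passes its speed limit or range.

### The arm

A 6-joint arm with a two-finger parallel gripper is mounted at the origin on the work surface. World frame = base frame: x ahead of the robot, y to its left, z up, the work surface at z = 0. Lengths are in m, angles in degrees, forces in N, time in s.
With the tool pointing down it reaches from about 0.275 to 0.825 m from the base axis. Payload 4.9 kg.
Tool frame: the origin (TCP) lies between the finger pads; the fingertips stand 19 mm ahead of it and the grasp point (between the pads) is the TCP (robot.nose_length is the distance from the TCP to the fingertips, in m); x points along the fingers, z is the direction in which the jaws open and shut, and the axes are right-handed (so a half turn about x gives the same grasp; the last joint's range is limited). The gripper opens to 85 mm and grips with 20 to 120 N. Pads are 22 mm wide; open, the fingers measure 114 mm over their backs; the gripper's body (76 mm by 85 mm) begins 54 mm behind the grasp point. The pads swing forward as they close: fully open they stand 13 mm farther back than shut.
Start: joints at [59.805, 18.69, -11.035, 60.275, 0, 82.311], TCP at [0.211, 0.508, 0.25] pointing down, gripper open.
Joint ranges: [-152.03, 152.03], [-55.5, 102.48], [-74.3, 77.21], [-110.64, 120.58], [-84.22, 78.4], [-180, 180]. Speed limits (degrees/s): [147.25, 147.25, 180, 180, 180, 180].

### API

Orientations are given as a 3x3 rotation matrix whose columns are the frame's x, y, z axes.
In Python, from plant import robot, open_gripper, clamp, ik, telemetry, eyes, ticket gives the robot as it stands. Calls block until the motion is done:
- robot.goto(position, orientation): joint-space move of the TCP to a pose.
- robot.move_l(position, v=0.15, frame=None, stop_force=None): straight line of the TCP; frame=None keeps the orientation; v is the mean speed in m/s. With stop_force (N) it stops when the force on the tool has changed by that much, and returns True; else False.
- robot.move_joints(angles): joint-space move.
- open_gripper() and clamp(newtons=None): open the fingers fully, or close them until they stop; newtons is the grip in N (None keeps the last).
- robot.hold(seconds).
- ik(position, orientation): joint angles nearest the present ones, or None.
- telemetry.read_state(): the state.
- eyes.read_camera(name): name is "scene" or "side" or "wrist"; returns a dict with "image" (480x640x3 uint8, red, green, blue), "z_map" (480x640 float32, m along the optical axis (not along the pixel's ray), 0 where there is no reading), "vfov" (degrees; the focal length in pixels is half the picture's height over the tangent of half this angle, whatever the lens; pixels are square), "cx", "cy" (the principal point, pixels), "distortion" ([k1, k2, p1, p2, k3] as OpenCV has them; the pictures are not rectified), "position" and "rotation" of the camera in the world. Camera axes: x right, y up, looking along -z (the intrinsics and any distortion apply to the point x, -y, -z); pixel columns grow to the right and rows downward; lengths in m; the calibration is good to about 2 mm. A picture is of the moment at which its call begins.
A pose or a line that the arm cannot do raises robot.PlanningError and nothing moves.
- ticket.sign_off(): hands the job in, once; it reports no verdict.
The state is a dict: "time_s": time; "q": joint angles; "joint_velocities": joint speeds; "joint_efforts": joint torques, N m; "eef_pos": TCP position; "eef_rot": TCP orientation; "contact_force": force on the tool from outside, world axes, zero at the start; "torque": the same for the moment, N m; "width": finger opening in m.
Only numpy, scipy, OpenCV 4.12 (cv2) and the standard library are available. Lean on these libraries where they do the work, as an engineer would, in place of code of your own. Each camera call takes 0.05 s, during which the arm holds its last target.

## Working session

There is one attempt and no reset: what is moved stays moved. The work goes in short steps, each a Python script; the robot and the scene stay as the last script left them, time stands still between calls to the robot, and variables do not carry over. Pictures are saved under pics/ and viewed, and the job is handed in when it is done.

```bash
ls; mkdir -p pics
cat > h.py <<'E'
import numpy as np, cv2, pickle
from plant import robot, open_gripper, clamp, ik, telemetry, eyes, ticket
def snap(n,tag):
    d=eyes.read_camera(n); pickle.dump(d,open(f'pics/{tag}.pkl','wb'))
    cv2.imwrite(f'pics/{tag}.png',cv2.cvtColor(d['image'],cv2.COLOR_RGB2BGR)); return d
def load(tag): return pickle.load(open(f'pics/{tag}.pkl','rb'))
def K(d):
    f=240/np.tan(np.radians(d['vfov']/2)); return np.array([[f,0,d['cx']],[0,f,d['cy']],[0,0,1]])
def ray(d,u,v):
    p=cv2.undistortPoints(np.array([[[u,v]]],float),K(d),np.array(d['distortion'],float))[0,0]
    return np.array(d['rotation'])@np.array([p[0],-p[1],-1.])
def atz(d,u,v,z):
    r=ray(d,u,v);c=np.array(d['position']);return c+r*(z-c[2])/r[2]
def depth(d,u,v):
    return np.array(d['position'])+ray(d,u,v)*d['z_map'][int(v),int(u)]
def proj(d,P):
    R=np.array(d['rotation']);p=(np.atleast_2d(P)-d['position'])@R; p=p*[1,-1,-1]
    return cv2.projectPoints(p.astype(float),np.zeros(3),np.zeros(3),K(d),np.array(d['distortion'],float))[0][:,0]
def crop(tag,u0,v0,u1,v1,s,out):
    im=cv2.imread(f'pics/{tag}.png')[v0:v1,u0:u1]; cv2.imwrite(f'pics/{out}.png',cv2.resize(im,None,fx=s,fy=s,interpolation=cv2.INTER_CUBIC))
E
python3 - <<'E'
from h import *
for n in ['scene','side','wrist']:
    d=snap(n,n+'0'); print(n,d['position'],d['vfov'],d['distortion'],np.array(d['rotation']).round(2).tolist())
s=telemetry.read_state();print(s['time_s'],s['eef_pos'],s['eef_rot'],s['width'])
E
```

```text
pics
scene [1.09420534 0.3780647  1.02967374] 54.29725971330262 [-0.06741122  0.          0.          0.          0.        ] [[-0.62, -0.67, 0.42], [0.79, -0.52, 0.34], [-0.01, 0.54, 0.84]]
side [ 0.56984006 -0.75531749  0.86528568] 57.7433398716718 [-0.01925207  0.          0.          0.          0.        ] [[1.0, 0.02, -0.02], [-0.03, 0.71, -0.7], [0.01, 0.7, 0.71]]
wrist [0.13237025 0.54002722 0.37256185] 59.56613655872801 [-0.04911004  0.          0.          0.          0.        ] [[0.38, -0.87, -0.3], [0.92, 0.36, 0.13], [-0.0, -0.33, 0.94]]
0.15 [0.21031013 0.50774756 0.24967789] [[-6.72257309e-04 -9.23836544e-01  3.82786609e-01]
 [-1.18311410e-03  3.82787162e-01  9.23835802e-01]
 [-9.99999074e-01  1.68175134e-04 -1.35033551e-03]] 0.08544755074004907
```

View pics/scene0.png

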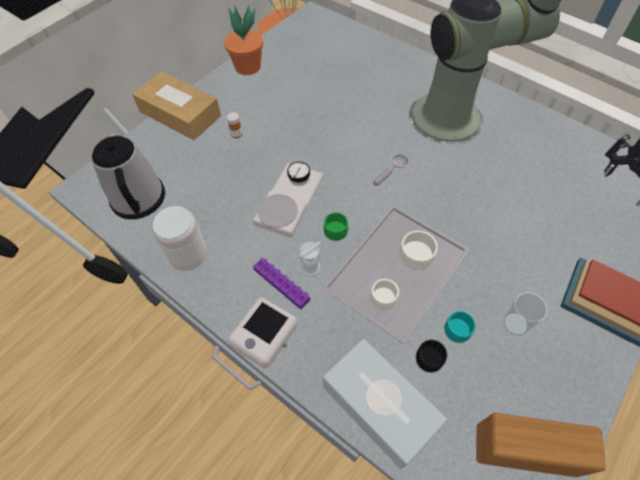

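View pics/side0.png

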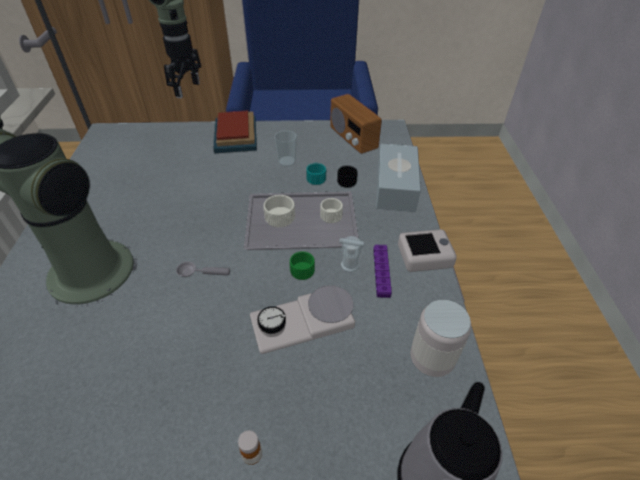

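View pics/wrist0.png

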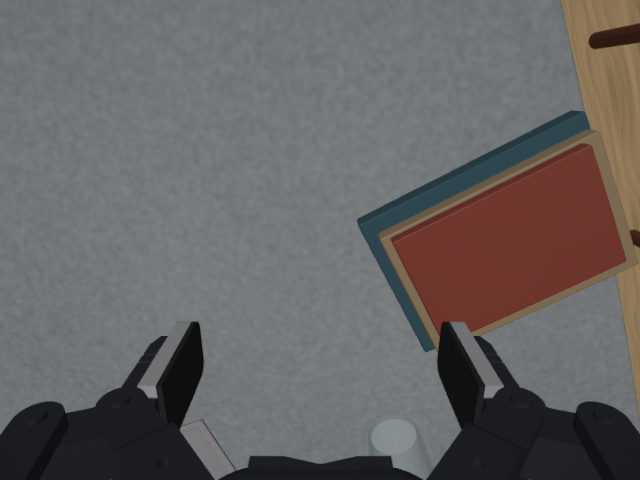

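Two white ramekins are on the tray in the scene picture: (419,248), the larger, and (385,293), the smaller. The green (336,226), turquoise (460,326) and black (431,355) ones are excluded. I'll confirm in crops.

Run:
```python
from h import *
crop('scene0',340,210,460,310,6,'c1'); crop('scene0',240,150,340,250,6,'c2'); crop('side0',240,180,380,360,4.0,'c3')
```

```text
(no output)
```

View pics/c1.png

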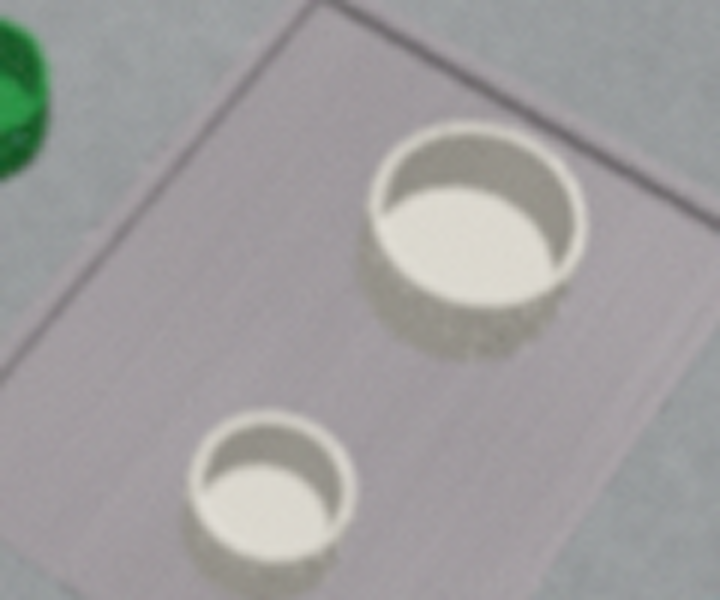

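View pics/c2.png

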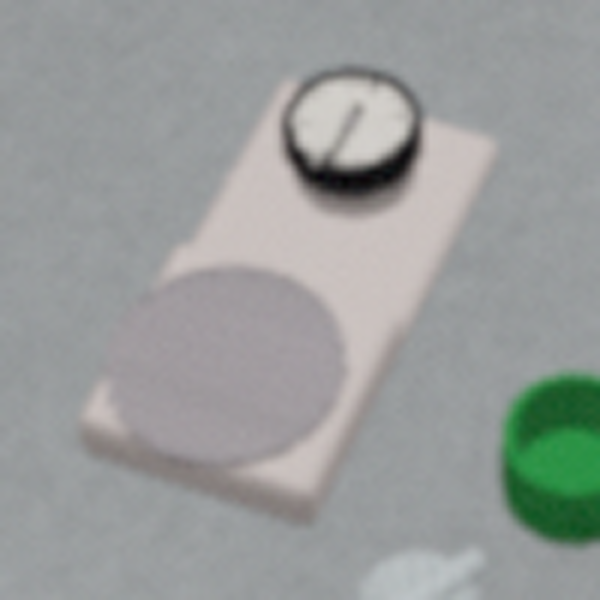

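View pics/c3.png

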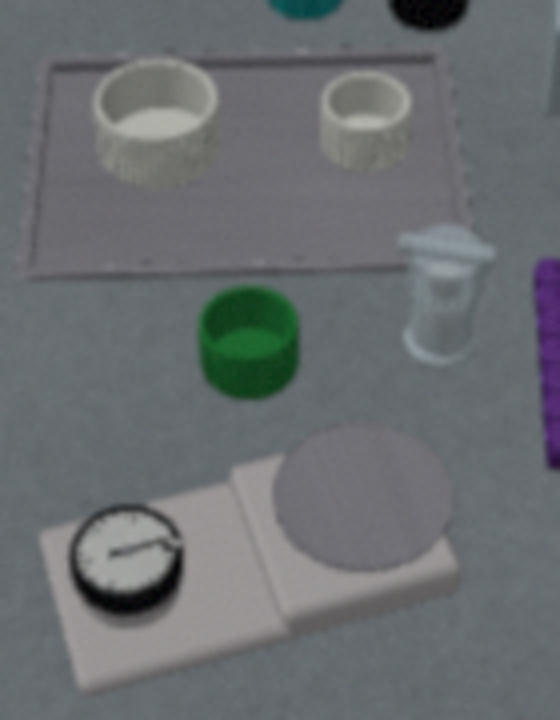

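Both crops confirm it: the ramekin at scene (385,291) / side (331,205) is the small one. Next I'll locate things in both cameras.

Run:
```python
from h import *
A=load('scene0');B=load('side0')
def c(u0,v0,s,x,y): return u0+(x+.5)/s-.5, v0+(y+.5)/s-.5
print('ram rim L/R',atz(A,*c(340,210,6,188,485),.047),atz(A,*c(340,210,6,357,488),.047))
print('big L/R',atz(A,*c(340,210,6,370,212),.053),atz(A,*c(340,210,6,587,214),.053))
P={}
for n,a,b,z in [('ram',(340,210,6,272,486),(240,180,4,365,101),.047),('big',(340,210,6,478,214),(240,180,4,156,105),.053),('bez',(240,150,6,352,130),(240,180,4,127,553),.056),('pan',(240,150,6,228,365),(240,180,4,363,497),.048),('green',(240,150,6,575,442),(240,180,4,250,325),.045),('tee',(240,150,6,425,575),(240,180,4,447,243),.095)]:
    a=c(*a);b=c(*b); p=atz(A,*a,z);q=atz(B,*b,z); P[n]=(p+q)/2
    print(n,p.round(4),q.round(4),'depth',depth(A,*a).round(4),depth(B,*b).round(4),np.hypot(*P[n][:2]))
d=P['pan']-P['bez'];print('pan-bez',np.linalg.norm(d[:2]),np.degrees(np.arctan2(d[1],d[0])))
print('tip dir side', atz(B,*c(240,180,4,170,542),.054)-P['bez'],'zero?')
```

```text
ram rim L/R [0.6568327  0.16730345 0.047     ] [0.61796042 0.21968012 0.047     ]
big L/R [0.51344741 0.15690542 0.053     ] [0.46002283 0.22752748 0.053     ]
ram [0.6373 0.1932 0.047 ] [0.6373 0.1918 0.047 ] depth [0.6207 0.1865 0.0113] [0.6393 0.2205 0.0222] 0.6657567199001385
big [0.4873 0.1923 0.053 ] [0.4882 0.1841 0.053 ] depth [0.4598 0.1838 0.0087] [0.4843 0.2288 0.0143] 0.5227947831908893
bez [ 0.4889 -0.19    0.056 ] [ 0.4856 -0.1977  0.056 ] depth [ 0.4882 -0.1906  0.0549] [ 0.4857 -0.1984  0.057 ] 0.5244080317357678
pan [ 0.6178 -0.1529  0.048 ] [ 0.6188 -0.1571  0.048 ] depth [ 0.6178 -0.1529  0.0481] [ 0.6189 -0.1565  0.0471] 0.6374376988706387
green [ 0.5567 -0.012   0.045 ] [ 0.5541 -0.0199  0.045 ] depth [ 0.5346 -0.028   0.0045] [0.5535 0.0087 0.0131] 0.5556432336935848
tee [ 6.695e-01 -6.000e-04  9.500e-02] [6.776e-01 5.000e-04 9.500e-02] depth [ 0.6666 -0.0032  0.0887] [ 0.6774 -0.0007  0.0962] 0.6735419845449913
pan-bez 0.13665293459903338 16.49719068793283
tip dir side [ 0.0218034   0.00425905 -0.002     ] zero?
```

Sizes and heights agree: the ramekin rim is 65 mm wide, and pan to bezel is 137 mm against 140 nominal. I'll hover over the ramekin and refine with the wrist camera.

```bash
cat >> h.py <<'E'
def Rdown(phi):
    p=np.radians(phi); z=np.array([np.cos(p),np.sin(p),0]); x=np.array([0,0,-1.]); return np.stack([x,np.cross(z,x),z],1)
def st():
    s=telemetry.read_state(); print('t',round(s['time_s'],2),'pos',np.round(s['eef_pos'],4),'q',np.round(s['q'],1),'F',np.round(s['contact_force'],2),'w',round(s['width'],4)); return s
E
python3 - <<'E'
from h import *
robot.goto([.637,.1925,.20],Rdown(106.8)); st(); snap('wrist','w1')
E
```

```text
t 2.08 pos [0.6366 0.1934 0.2002] q [10.5 32.9  3.9 61.   0.  -6.3] F [0.26 0.07 0.  ] w 0.0856
```

View pics/w1.png

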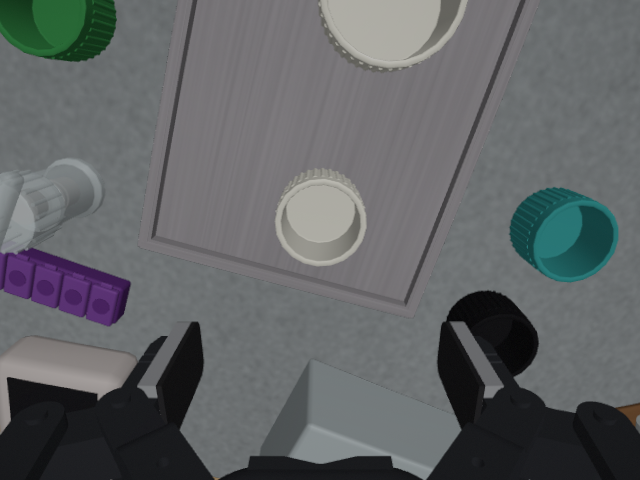

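The small ramekin's rim is centred at (320.5,222). The big one is at the top (392,5), clear of the jaws.

Run:
```python
from h import *
W=load('w1'); print(W['position'])
print('rim c',atz(W,320.5,222,.047),'LR',atz(W,275.5,220,.047),atz(W,366,222,.047),'TB',atz(W,320,178.5,.047),atz(W,320,266,.047))
print('base floor',atz(W,320,211,.008))
for n in ['scene','side']:
    snap(n,n+'1')
```

```text
[0.55579344 0.1685217  0.32310983]
rim c [0.63585782 0.19370682 0.047     ] LR [0.64347649 0.16371667 0.047     ] [0.62673563 0.22366276 0.047     ] TB [0.6070626 0.1845716 0.047    ] [0.66731655 0.20293485 0.047     ]
base floor [0.63873035 0.19428282 0.008     ]
```

Run:
```python
from h import *
R=Rdown(106.8)
robot.move_l([.6368,.1936,.028],v=.12,frame=R,stop_force=8); st()
clamp(30); st()
robot.move_l([.6368,.1936,.06],v=.08); st(); snap('wrist','w2'); snap('side','s2')
crop('s2',200,120,420,300,3.5,'c4')
```

```text
t 3.81 pos [0.6375 0.1937 0.0289] q [10.6 42.2 -6.3 41.4 -0.  -6.2] F [-0.21 -0.4   0.58] w 0.0857
t 4.14 pos [0.6373 0.1938 0.0291] q [10.6 42.2 -6.3 41.4  0.  -6.2] F [-1.67  0.67  6.4 ] w 0.0638
t 4.69 pos [0.6371 0.1936 0.0605] q [10.6 40.1 -5.  44.8 -0.  -6.2] F [ 0.55 -0.44 -1.37] w 0.0642
```

View pics/w2.png

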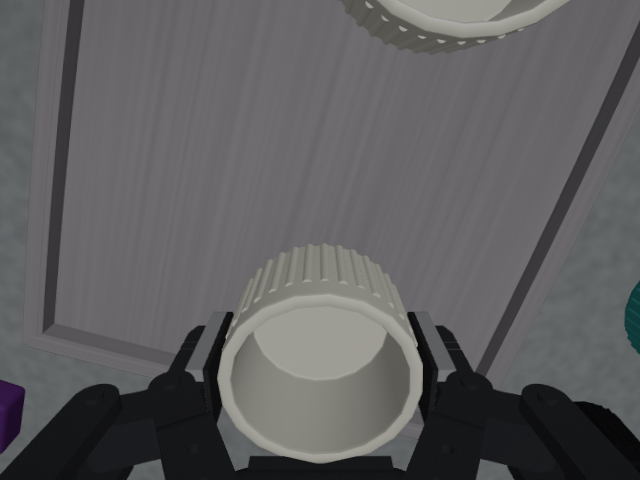

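View pics/c4.png

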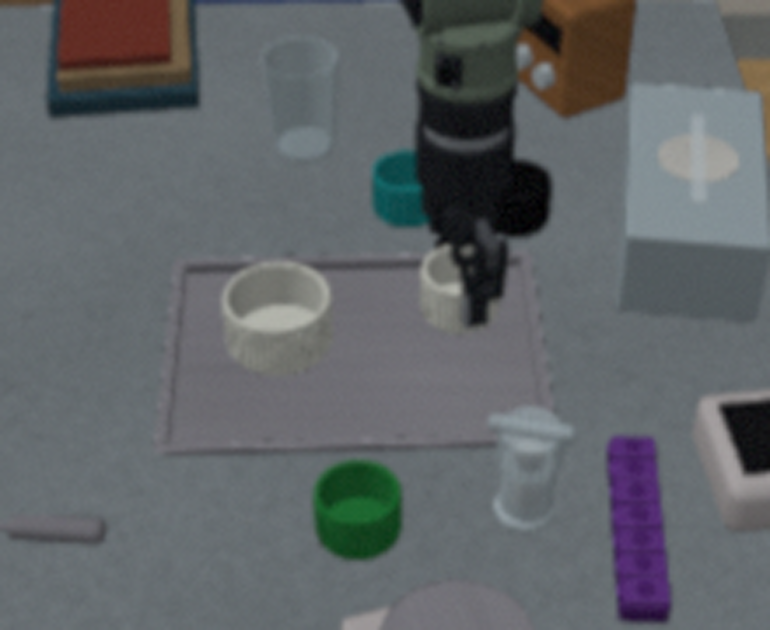

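The ramekin is held upright, 64 mm wide in the jaws, and nothing else moved. I'll carry it over the crusher to above the pan.

Run:
```python
from h import *
robot.move_l([.6368,.1936,.21],v=.25)
robot.goto([.618,-.155,.21],Rdown(76)); st(); d=snap('wrist','w3')
```

```text
t 6.86 pos [ 0.6182 -0.1538  0.2097] q [-20.6  29.5  -0.4  60.1   0.   -6.7] F [ 0.44 -0.71 -1.65] w 0.0638
```

View pics/w3.png

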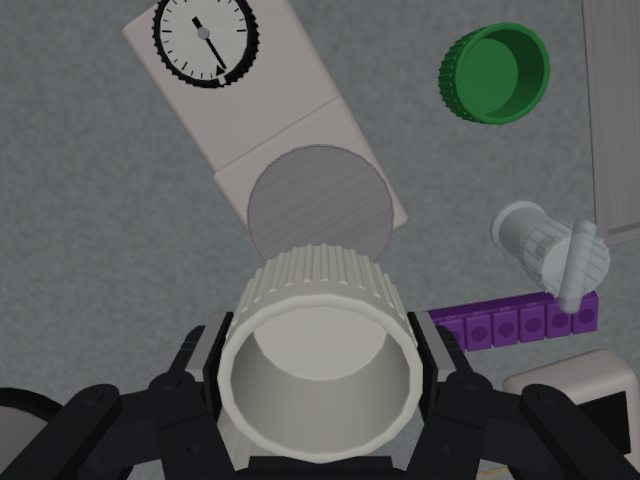

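The pan spans u 247–394 with its top at v 144. The pointer hub is at (203.5,33), the pointer tip at about (226,68), and the index mark at about (222,76).

Run:
```python
from h import *
from scipy.optimize import least_squares
W=load('w3')
l,r,t=[atz(W,*p,.048) for p in [(247,213),(394.5,213),(320,144)]]
c=(l+r)/2; print('pan LR',l,r,np.linalg.norm(l-r))
f=least_squares(lambda x:[np.hypot(*(p[:2]-x))-.0525 for p in (l,r,t)],c[:2]);print('pan',f.x,f.fun)
h=atz(W,203.5,33,.054);print('hub',h, 'dist',np.hypot(*(h[:2]-f.x)))
d=f.x-h[:2];th=np.degrees(np.arctan2(d[1],d[0]));print('yaw',th)
for n,p in [('tip',(226,70)),('idx',(222,79))]:
    q=atz(W,*p,.053)-h; print(n,np.linalg.norm(q),'cw',th-np.degrees(np.arctan2(q[1],q[0])))
```

```text
pan LR [ 0.60130898 -0.20227944  0.048     ] [ 0.626183   -0.10133103  0.048     ] 0.10396777484812904
pan [ 0.6183701  -0.15294493] [-2.98704985e-04 -2.98117397e-04  5.44461773e-05]
hub [ 0.48435466 -0.19367632  0.054     ] dist 0.1400684938266348
yaw 16.905628716114798
tip 0.02466689511409283 cw 0.975825884198791
idx 0.028324720134397383 cw 11.419405674862727
```

Run:
```python
from h import *
robot.move_l([.6184,-.153,.09],v=.15)
s=robot.move_l([.6184,-.153,.0725],v=.03,stop_force=6); print(s); st()
robot.hold(.2); st(); open_gripper(); st(); robot.hold(.3)
snap('wrist','w4')
robot.move_l([.6184,-.153,.2],v=.15); robot.hold(.2);st(); snap('wrist','w5'); snap('side','s5'); crop('s5',220,250,380,370,5,'c5')
```

```text
False
t 8.59 pos [ 0.6183 -0.153   0.0725] q [-20.5  36.7  -9.6  43.7  -0.   -6.5] F [-0.7   0.04 -0.96] w 0.0641
t 8.79 pos [ 0.6184 -0.153   0.0727] q [-20.5  36.7  -9.6  43.7   0.   -6.5] F [-0.82 -0.07 -0.16] w 0.0638
t 9.14 pos [ 0.6186 -0.1531  0.0727] q [-20.5  36.7  -9.6  43.7   0.   -6.5] F [-0.39 -0.14  1.14] w 0.0855
t 10.69 pos [ 0.6179 -0.1528  0.1989] q [-20.5  29.9  -1.3  58.9   0.   -6.5] F [-0.12  0.34 -0.07] w 0.0854
```

View pics/w5.png

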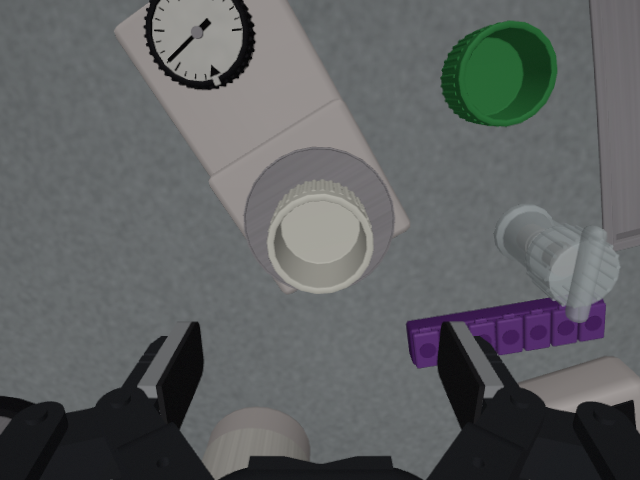

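View pics/c5.png

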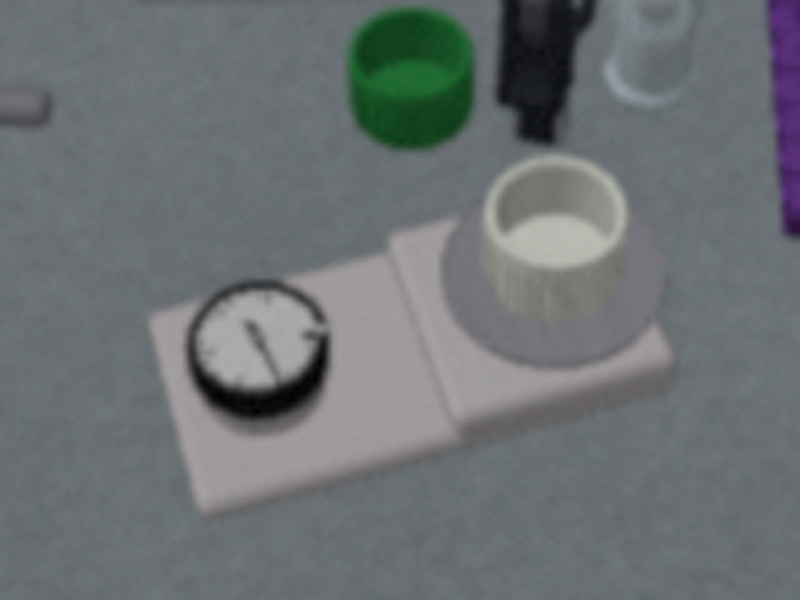

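The ramekin stands upright and centred on the pan. The pointer tip is at (169,62), hub (197,32), and the zero triangle and index at (214,71)/(217,82). I'll hover over the bezel to measure.

Run:
```python
from h import *
robot.goto([.4844,-.1937,.19],Rdown(101)); robot.hold(.2);st(); snap('wrist','w6'); crop('w6',240,140,400,260,5,'c6')
```

```text
t 11.62 pos [ 0.4856 -0.1937  0.1901] q [-29.8  18.6 -20.5  50.8   0.  -40.9] F [ 0.53 -0.46  0.04] w 0.0852
```

View pics/w6.png

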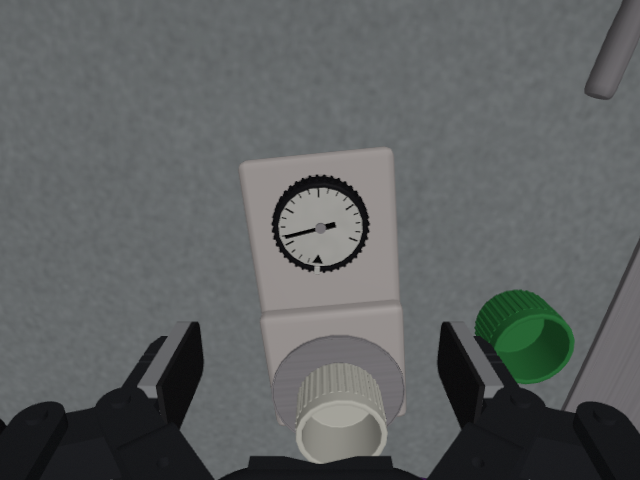

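View pics/c6.png

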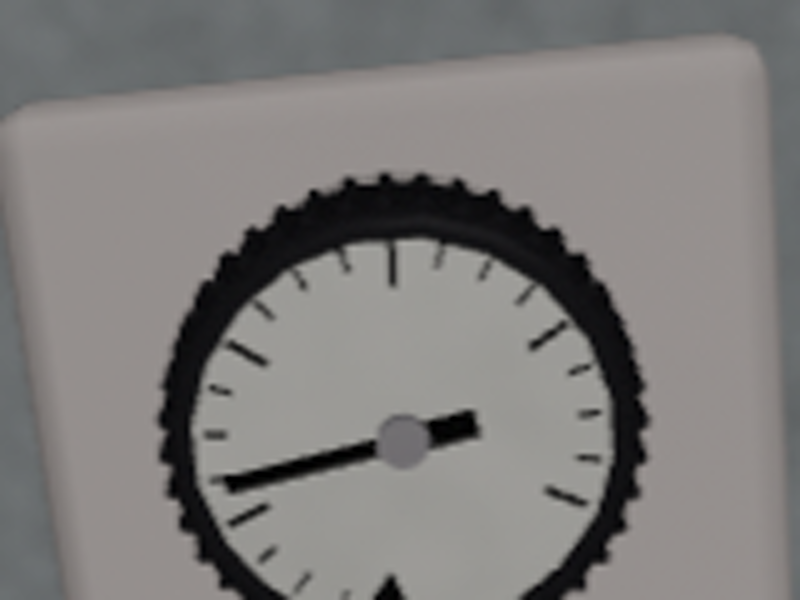

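Run:
```python
from h import *
W=load('w6')
c=lambda x,y:(240+(x+.5)/5-.5,140+(y+.5)/5-.5)
h=atz(W,*c(403,441),.054); t=atz(W,*c(228,486),.054); m=atz(W,*c(391,588),.052); i=atz(W,317,268,.056)
hc=atz(W,*c(403,441),.052);hi=atz(W,*c(403,441),.056)
# bezel ring inner card ellipse centre
l,r=atz(W,*c(190,420),.056),atz(W,*c(615,420),.056)
print('hub',h,'mid card',(l+r)/2)
def a(p,q): d=p-q; return np.linalg.norm(d[:2]),np.degrees(np.arctan2(d[1],d[0]))
print('tip',a(t,h),'mark',a(m,hc),'idx',a(i,hi),'stub',a(atz(W,*c(475,424),.054),h))
```

```text
hub [ 0.48383792 -0.19386461  0.054     ] mid card [ 0.48044496 -0.19459813  0.056     ]
tip (np.float64(0.023679634098220853), np.float64(-63.78207484428175)) mark (np.float64(0.020720175904082948), np.float64(6.691037749529021)) idx (np.float64(0.0281529172945815), np.float64(6.801141794341094)) stub (np.float64(0.009591005770734653), np.float64(115.04107837270264))
```

The pointer is at world −64.2° and the zero mark at +6.7°, so the bezel needs to turn about 71° clockwise. By graduations it reads about 120 g, which gives 69–71°.

Run:
```python
from h import *
robot.move_l([.4842,-.1938,.043],v=.12,stop_force=8); st()
clamp(25); s=st()
q=np.array(s['q']); 
q2=q.copy()
for k in range(1,8):
    q2=q.copy(); q2[5]+=70.5*k/7; robot.move_joints(q2)
robot.hold(.2); s=st(); print(s['torque'],np.degrees(np.arctan2(s['eef_rot'][1][2],s['eef_rot'][0][2])))
snap('scene','sc7'); crop('sc7',240,140,340,230,7,'c7')
snap('wrist','w7')
```

```text
t 13.04 pos [ 0.4847 -0.1941  0.0436] q [-29.9  29.3 -29.7  31.   -0.  -40.9] F [ 0.77  0.33 -0.15] w 0.085
t 13.37 pos [ 0.4846 -0.1939  0.0438] q [-29.9  29.2 -29.7  31.    0.  -40.9] F [-0.97  0.43  5.82] w 0.0634
t 15.61 pos [ 0.4844 -0.1946  0.0439] q [-29.9  29.2 -29.7  31.   -0.1  29.3] F [-2.47 -5.49  1.19] w 0.0633
[-0.99337179  0.53654758 -0.03728917] 30.761811415145836
```

View pics/w7.png

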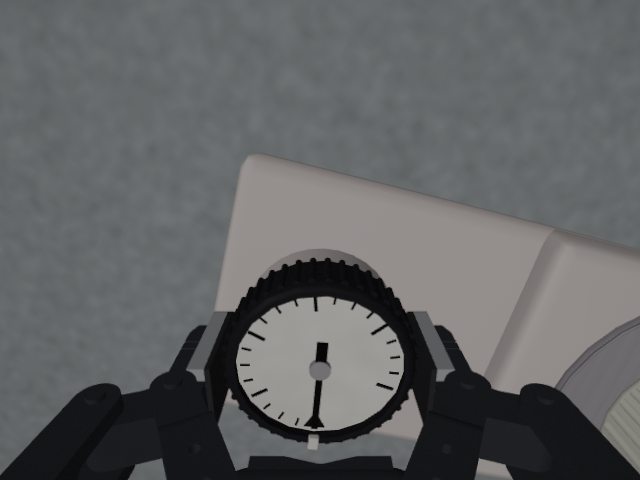

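The pointer now meets the zero triangle at about (315,421), with the index at (313,441). I'll enlarge this before letting go.

Run:
```python
from h import *
crop('w7',250,330,390,450,5.5,'c8')
```

```text
(no output)
```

View pics/c8.png

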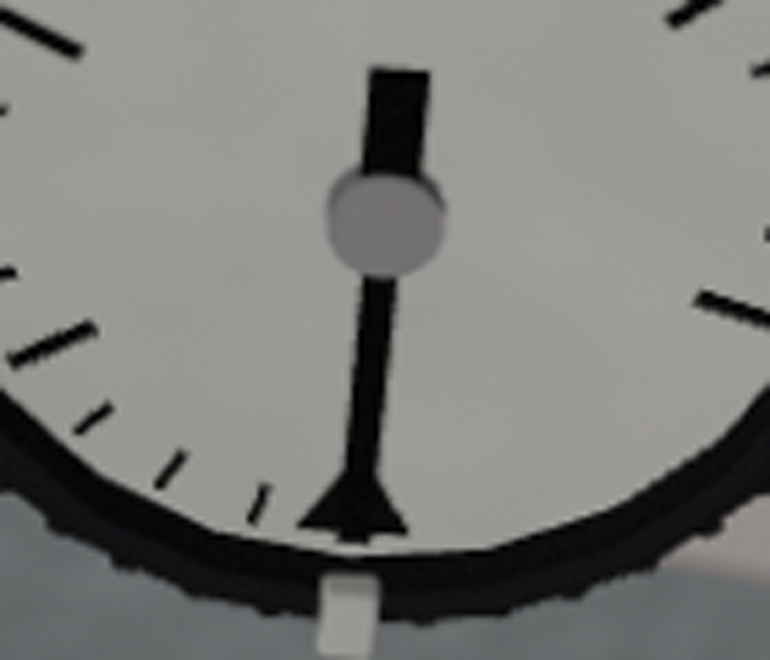

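The pointer tip (355,540) lies at the centre of the triangle's base (353,530), well within half a graduation. I'll release and retract.

Run:
```python
from h import *
open_gripper(); robot.hold(.2)
s=st(); p=np.array(s['eef_pos']); p[2]=.19
robot.move_l(p,v=.15); robot.hold(.3); st(); snap('wrist','w9'); crop('w9',250,170,390,290,5.5,'c9'); snap('scene','sc9');snap('side','s9')
```

```text
t 16.27 pos [ 0.4847 -0.1937  0.0438] q [-29.9  29.2 -29.7  31.    0.   29.6] F [ 0.36  0.05 -0.77] w 0.0852
t 17.69 pos [ 0.4845 -0.1936  0.1894] q [-29.9  18.6 -20.6  50.7   0.   29.6] F [ 0.04 -1.06  0.52] w 0.0853
```

View pics/w9.png

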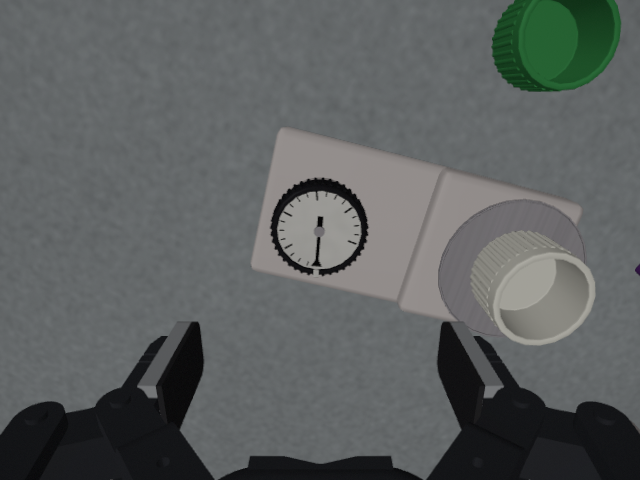

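View pics/c9.png

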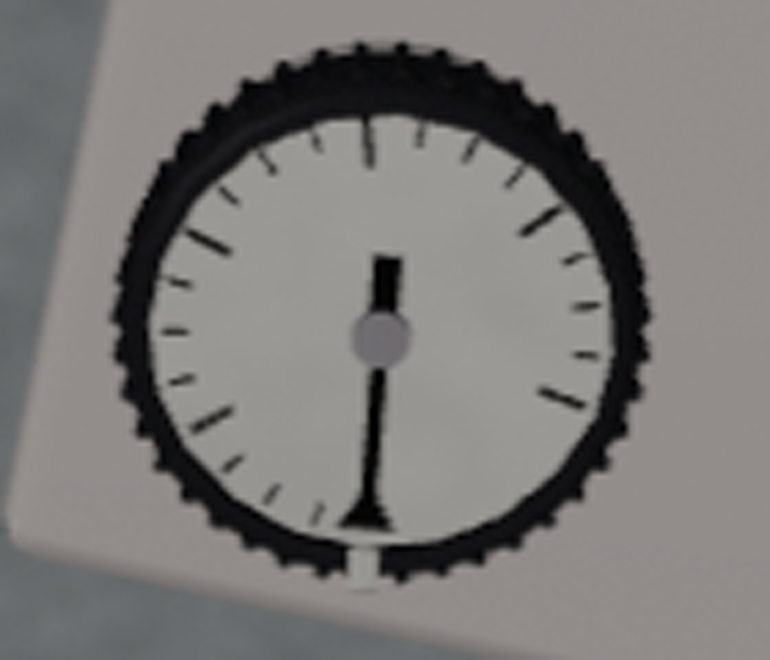

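View pics/s9.png

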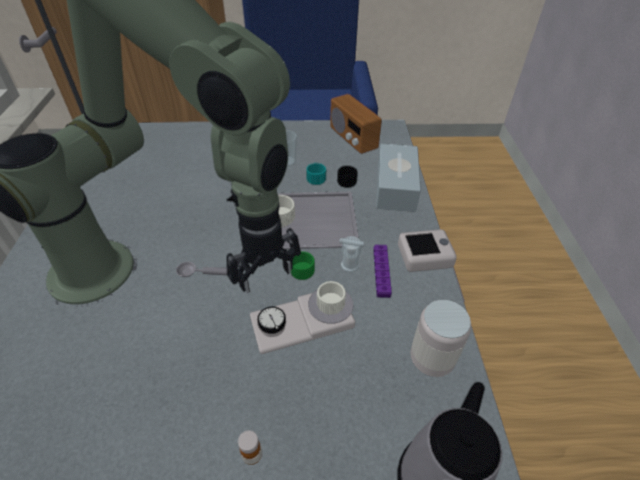

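Run:
```python
from h import *
print('rim c w5',atz(load('w5'),320.5,243.5,.089),'w9',atz(load('w9'),544,296,.089))
ticket.sign_off()
```

```text
rim c w5 [ 0.61723042 -0.15217579  0.089     ] w9 [ 0.6157907  -0.15033446  0.089     ]
the job is handed in; nothing more can be done
```

I stood the smaller ramekin on the scale's pan, then turned the bezel about 70.5° clockwise until the zero mark met the pointer. I let go, backed off, and handed the job in at about 18 s of the 48 s allowed. Sign-off reports no verdict.

- **Ramekin:** it stands upright. Its centre is within about 1–4 mm of the pan's centre in two pictures (limit 22 mm).
- **Zero mark:** after release the pointer's tip lies on the zero triangle, well within 1 mm by eye (limit 3 mm).
- **Robot:** the gripper is clear of everything, at 0.19 m height.
- **Other things:** in the last side picture, what is visible stands where it did at the start. The arm partly hid the big ramekin and the tumbler, so I could not check those two closely there, but I went nowhere near them after lifting the small ramekin.

None of the checks failed. The scene and side cameras differed by up to 9 mm on a few points, so I placed and gripped from the wrist-camera measurements; those gave 140.1 mm between pan and bezel (140 mm given).

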